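# Clamp the dryer's lint-filter box shut with its draw latch

## Robot

A 6-joint arm with a two-finger parallel gripper is mounted at the origin on the work surface. World frame = base frame: x ahead of the robot, y to its left, z up, the work surface at z = 0. Lengths are in m, angles in rad, forces in N, time in s.
With the tool pointing down it reaches from about 0.35 to 0.925 m from the base axis. Payload 6.4 kg.
Tool frame: the origin (TCP) lies where the fingers leave the gripper's body, on its centre line; the fingertips stand 73 mm ahead of it and the grasp point (between the pads) lies ahead of it (ctrl.pinch_z is the z of the grasp point in the tool frame, in m); z points along the fingers, y is the line along which they close (so a half turn about z gives the same grasp; the last joint's range is limited). The gripper opens to 85 mm and grips with 20 to 120 N. Pads are 22 mm wide; open, the fingers measure 114 mm over their backs; the gripper's body (76 mm by 85 mm) begins 54 mm behind the grasp point. The pads swing forward as they close: fully open they stand 13 mm farther back than shut.
Start: joints at [1.1, 0.245, 1.558, -0, 1.339, -0.174], TCP at [0.19, 0.622, 0.304] pointing down, gripper open.
Joint ranges: [-3.13, 3.13], [-1.02, 2.26], [0.13, 2.54], [-0.95, 4.09], [0.21, 2.88], [-2.74, 2.74]. Speed limits (rad/s): [2.57, 2.57, 3.14, 3.14, 3.14, 3.14].

## Interface

Orientations are given as a unit quaternion [w, x, y, z].
In Python, from cell import status, vision, ticket, ctrl gives the robot as it stands.
- The arm moves only by the tool apply_moves, never from a script. Its argument "deltas" is a list of rows, each an object of numbers: "dx", "dy", "dz": the shift along the tool's x, y, z in cm; "twist": the turn about the tool's z in degrees; "gripper": the gripper's target within -1 to 1 (fully open at 1, half-way at 0, shut at -1). A call has 1 to 5 rows; each row shifts and turns the commanded pose from where the row before left it, along the tool's axes as they then stand; what a row does not reach is not made up. A row lasts 1/8 s, in which the tool goes at most 62.5 mm and 10.7 degrees, less where a joint would pass 70% of its speed; a pose out of reach is approached as far as the arm can. A call is refused whole if a number of a shift passes 6.25 or a number of a turn 10.7, either way. A call with a gripper value outside its range is refused whole. The fingers move at their own pace and stop on an object; "grip_force" is the grip in N (left out, the last holds). Time passes only in rows, so rows that do not move let the fingers close. It gives the time, the measured TCP pose, the force, the opening and the grip force at its end, in the units of the state.
- status.get_state(): the state, without advancing time (a new reading comes with each control period).
- vision.snapshot(name): name is "scene" or "top" or "wrist"; returns a dict with "img" (384x512x3 uint8, blue, green, red), "mtx" (3x3 intrinsics, pixels), "R" (3x3) and "t" (3): a world point X has camera coordinates R X + t; the wrist camera has in their place "T_tool_cam" (4x4, takes a point from camera to tool coordinates, whose origin is the TCP and whose axes are the flange's). Camera axes: x right, y down, z forward; pixel columns grow to the right and rows downward; lengths in m; the calibration is good to about 2 mm. A picture is of the moment at which its call begins: read the wrist's pose just before it. There is no depth.
- ticket.sign_off(): hands the job in; it is judged then, once.
The state is a dict: "t": time; "joints": joint angles; "qvel": joint speeds; "joint_efforts": joint torques, N m; "eef_pos": TCP position; "orientation": TCP orientation; "wrist_force": force on the tool from outside, world axes, zero at the start; "torque": the same for the moment, N m; "finger_gap": opening from 0.0 (shut) to 1.0 (fully open); "gripper_force": force on a finger pad.
Only numpy, scipy, OpenCV 4.12 (cv2) and the standard library are available. Lean on these libraries where they do the work, as an engineer would, in place of code of your own. Each camera call takes 0.05 s, during which the arm holds its last target. There are 200 camera calls.

## Task

The cover of the dryer's lint-filter box is standing open: slide it up until it beds on its rubber gasket with a light push of about 10 N, flip the latch's wire loop over the hook on the cover and push it down until it is past the hook's nose, then press the red-tipped lever over center until it lies flat, with a last push of about 10 N to seat it. Work gently, with no more than about 25 N on any part, leave the things around it alone, and let go at the end.

Things in the scene. Friction and masses are not known exactly. Their poses are not given: they have to be found in the camera images.
- filter_box: White lint-filter box fixed to the counter, flat top at z = 100 mm. Origin on the counter straight below the lever pivot, on the box's centre line; +x runs level along the latch towards the cover, +z up. The box spans x = -170 to 30, y = -85 to 85 mm, a duct stub on to x = -220. Nothing on it may be pushed with more than 30 N.
- cover (a joint): How far the white cover (75 mm deep in x, 170 wide, top at z = 100 mm) stands out along box +x, m. 0 = home (outer end face at box x = 105 mm), 0.035 = furthest out. Slides with 3 N drag, stays where left. It meets the gasket somewhere between 0.0055 and 0.0095: the gasket's thickness differs and must be felt. Bed it with about 10 N; the latch draws it the rest, to about 0.002.
- gasket: Black rubber gasket between box and cover, 150 mm wide, 75 high. Origin as the box's, so it does not tell the thickness (hidden, varies by 4 mm). Springs back at 13 N per mm of squeeze; the cover counts as bedded once it presses on it with over 4 N.
- cover_end (a point): Middle of the top edge of the cover's outer end face, the flat face to push towards box -x; it reaches 90 mm down from here. Axes as the box's.
- hook (a point): Steel keeper hook on the cover's top, 22 mm wide (y), 21 high. This point: at the foot of its catching face, which looks to +x, on the cover's top. Above hangs a nose with a steep 60 degree ramp outside; its tip is 6 mm out in +x and 9 to 11 mm up. The loop's bar must go down outside the nose to below its tip. Axes as the box's.
- lever_pivot (a point): The lever's fixed pivot, on the box's centre line, 14 mm above the box top; the lever turns about box y.
- lever (a joint): Lever angle, rad. 0 = flat, pointing to box -x (hard stop); 1.57 upright; 2.1 leaning furthest to the hook. A bar 26 mm wide, 4 to 5.5 thick, reaching 77 mm from the pivot; stays where left (0.05 N m friction). With the loop hooked it resists with up to about 10 N near the tip until over center, 10 degrees before flat. Then press it on its stop with about 10 N.
- lever_tip (a point): Middle of the lever's free end (red sleeve), 77 mm from the pivot.
- loop (a joint): Loop angle to the lever, rad; its elevation above box +x is this minus the lever angle. 3.15 = folded along the lever (stop). Its pin is 16 mm out along the lever; it falls freely to the side it leans. With the lever leaning back the loop is a bit short: the bar lands on the nose's ramp and must be pressed down and outwards (5 to 15 N), pulling the lever forward; or lean the lever forward first.
- loop_bar (a point): Middle of the loop's steel cross bar (5 mm thick, 38 mm long along y), 79.5 mm from the loop's pin. Past the nose it lies 2.5 to 8 mm above the cover's top; drawn tight it lies 0 to 2.5 mm out from the hook point.
- loop_tab (a point): Middle of the yellow finger tab on the loop's outer side (21 mm long, 30 wide, 3 thick), 11.5 mm beyond the bar's middle and bent up 20 degrees (its middle stands 4 mm above the loop's plane): push the loop here.
- soap: Black round soap jar, 64 mm across, 130 mm high, loose. Origin at the centre of its base.
- detergent: White detergent bottle with a blue cap, 72 mm across, 190 mm high, loose. Origin at the centre of its base.
- brush: Scrubbing brush lying on the counter, loose. Origin under its middle.
- dosing_cup: Blue plastic dosing cup, 66 mm across, 60 mm high, loose, light. Origin at the centre of its base.

How it is judged:
By the outcome, as a careful person would: the job done as asked, in the order asked, and still so for the second after the job is handed in, with the robot touching nothing.
It also fails if it takes over 72 s, if anything falls off the work surface, if the arm or the gripper's body presses on something with over 40 N, if the wrist force passes 120 N, or if a joint passes its speed limit or range.

## Working session

There is one attempt and no reset: what is moved stays moved. The work goes in short steps, Python scripts to look and compute and a tool call to move; the robot and the scene stay as the last step left them, time stands still between calls to the robot, and variables do not carry over. Pictures are saved under pics/ and viewed, at most 10 in all, crops included, and the job is handed in when it is done.

Besides the shell and the picture viewer there is one more tool, called as name(argument=value, ...), one argument or row to a line, values as JSON. apply_moves: Moves the arm, as the interface text tells. Its arguments: {"type":"object","properties":{"deltas":{"type":"array","items":{"type":"object","properties":{"dx":{"type":"number"},"dy":{"type":"number"},"dz":{"type":"number"},"twist":{"type":"number"},"gripper":{"type":"number"}}}},"grip_force":{"type":"number"}},"required":["deltas"]}

```bash
mkdir -p pics; python3 - <<'E'
from cell import status, vision, ticket, ctrl
import cv2,numpy as np
print(status.get_state()); print(ctrl.pinch_z)
a=vision.snapshot("scene");b=vision.snapshot("top")
np.savez("cal.npz",sm=a["mtx"],sR=a["R"],st=a["t"],tm=b["mtx"],tR=b["R"],tt=b["t"])
for n,c in(("scene",a),("top",b)):
    cv2.imwrite(f"pics/{n}0.png",c["img"]); print(n,c["mtx"],-c["R"].T@c["t"],c["R"])
cv2.imwrite("pics/s0.png",cv2.resize(a["img"],(800,600),interpolation=cv2.INTER_CUBIC));cv2.imwrite("pics/t0.png",cv2.resize(b["img"],(800,600),interpolation=cv2.INTER_CUBIC))
E
```

```text
{'t': 0.0, 'joints': array([ 1.09988854e+00,  2.45811741e-01,  1.55900472e+00,  1.59128193e-05,
        1.33869250e+00, -1.74086893e-01]), 'qvel': array([ 0.00051626, -0.00232636, -0.00059775, -0.0015538 , -0.00150911,
       -0.00224241]), 'joint_efforts': array([-2.66544041e-03, -4.29511213e+01, -3.26124036e+01, -3.45566550e-04,
        5.56959872e-03, -5.48557935e-06]), 'eef_pos': array([0.18990593, 0.62120696, 0.30278667]), 'orientation': array([-3.11015082e-04,  1.47867988e-01,  9.89006643e-01, -9.06302406e-04]), 'wrist_force': array([-0.03937152,  0.9743429 ,  0.19321208]), 'torque': array([ 0.00398428, -0.05680853,  0.03699833]), 'gripper_force': 0.0, 'finger_gap': 1.0021090945695372}
0.0539
scene [[361.9384488    0.         256.18511474]
 [  0.         361.9384488  195.38992418]
 [  0.           0.           1.        ]] [1.11762719 0.17827298 0.82577835] [[-0.08034458  0.99668414 -0.01286385]
 [ 0.79296751  0.05609245 -0.60667632]
 [-0.6039431  -0.05894377 -0.79484487]]
top [[360.17139714   0.         263.09081781]
 [  0.         360.17139714 188.9062822 ]
 [  0.           0.           1.        ]] [0.39653128 0.10156144 1.10643729] [[-0.02147464 -0.99969989 -0.01178816]
 [-0.98498274  0.02317594 -0.17109024]
 [ 0.17131209  0.00793704 -0.98518484]]
```

View pics/s0.png

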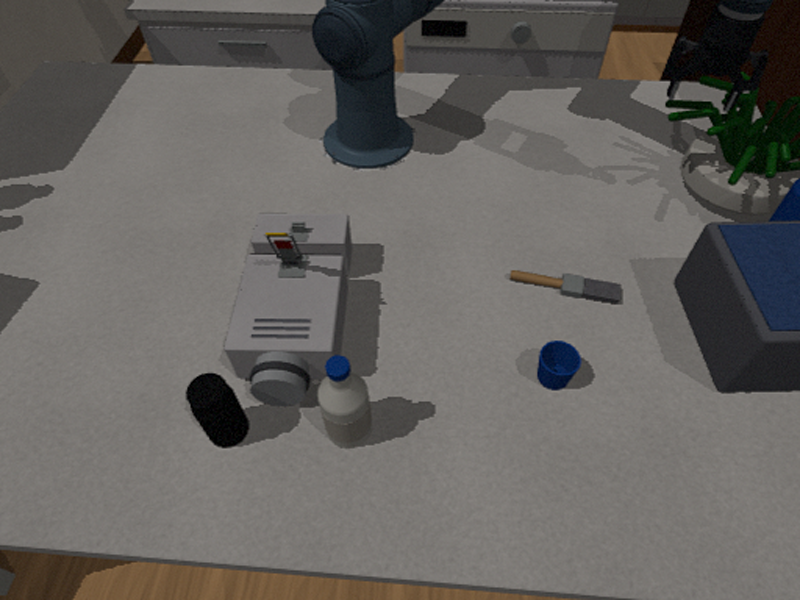

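View pics/t0.png

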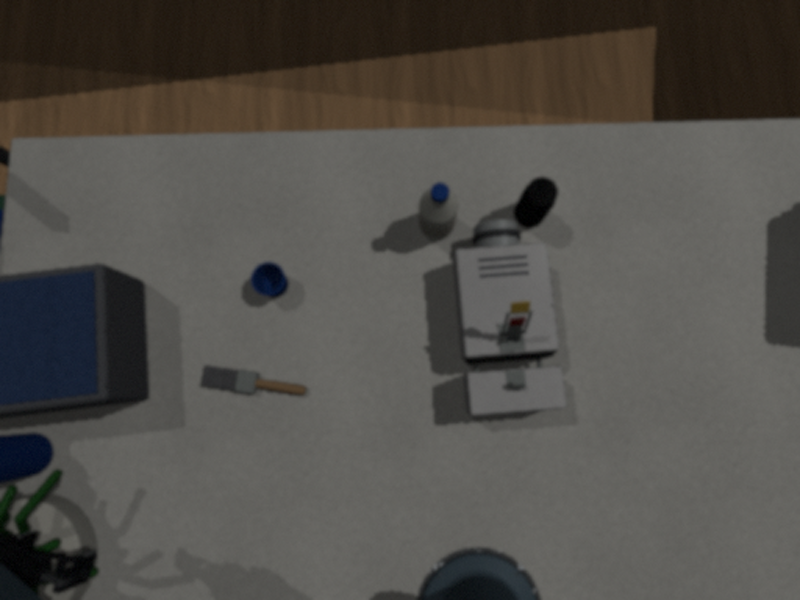

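Scene: the box is right of the robot with the cover side facing the robot (top view box top ≈ (457-555, 245-360), cover (467-565, 370-415)); lever upright, loop up. I'll take enlarged crops.

```bash
python3 - <<'E'
import cv2,numpy as np
a=cv2.imread("pics/top0.png")[145:275,280:370]; b=cv2.imread("pics/scene0.png")[130:230,145:245]
a=cv2.resize(a,None,fx=4.4,fy=4.4,interpolation=cv2.INTER_CUBIC); b=cv2.resize(b,None,fx=4,fy=4,interpolation=cv2.INTER_CUBIC)
c=np.zeros((600,800,3),np.uint8); c[:a.shape[0],:a.shape[1]]=a; c[:400,400:]=b
c=cv2.convertScaleAbs(c,alpha=1.3)
cv2.imwrite("pics/crop0.png",c)
E
```

```text
(no output)
```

View pics/crop0.png

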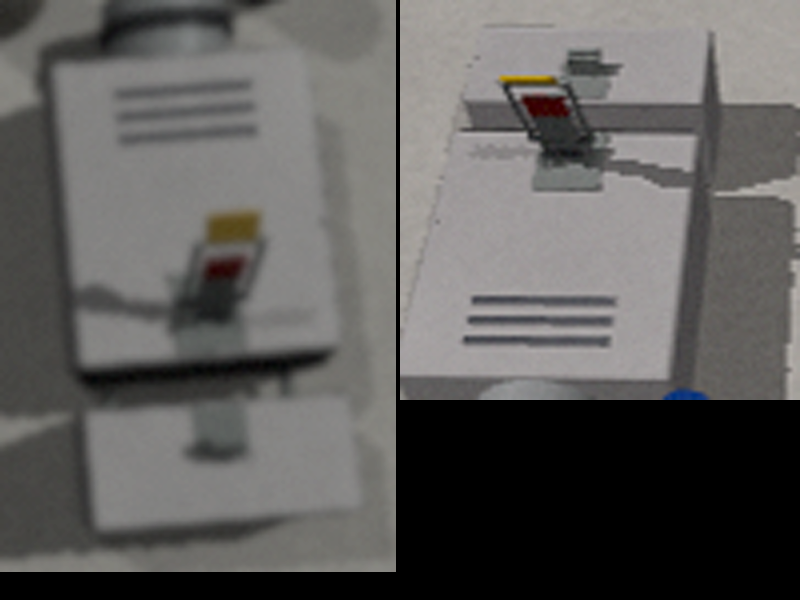

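```bash
cat > fit.py <<'E'
import numpy as np
from scipy.optimize import least_squares
c=np.load("cal.npz")
def proj(X,k):
    p=c[k+'R']@X+c[k+'t']; q=c[k+'m']@p; return q[:2]/q[2]
def B(p,b):  # box -> world
    s,co=np.sin(p[2]),np.cos(p[2]); return np.array([p[0]+co*b[0]-s*b[1],p[1]+s*b[0]+co*b[1],b[2]])
E
python3 - <<'E'
from fit import *
T=lambda u,v:np.array([280+u/4.4,145+v/4.4]); S=lambda u,v:np.array([145+(u-400)/4,130+v/4])
z=.1;h=.085
O=[('t',T(54,66),-.17,-h,0),('t',T(300,50),-.17,h,0),('t',T(80,368),.03,-h,0),('t',T(338,346),.03,h,0),
('t',T(97,530),.105,-h,1),('t',T(360,508),.105,h,1),('t',T(86,405),.03,-h,1),('t',T(350,398),.03,h,1),
('s',S(460,132),.03,h,0),('s',S(698,135),.03,-h,0),('s',S(670,380),-.17,-h,0),
('s',S(467,100),.03,h,1),('s',S(704,106),.03,-h,1),('s',S(710,32),.105,-h,1)]
def pts(p,lev,lp):
    # lever tip sleeve mid & tab mid
    dl=np.array([-np.cos(lev),0,np.sin(lev)]); pv=np.array([0,0,.114])
    e=lp-lev; pin=pv+.016*dl; tab=pin+.091*np.array([np.cos(e),0,np.sin(e)])+.004*np.array([np.sin(e),0,-np.cos(e)])*-1
    return pv+.068*dl,tab
def f(p):
    r=[proj(B(p,(x+o*p[3],y,z)),k)-q for k,q,x,y,o in O]
    t,tab=pts(p,p[4],p[5])
    r+=[proj(B(p,t),'t')-T(225,268),proj(B(p,t),'s')-S(545,106),proj(B(p,tab),'t')-T(233,226),proj(B(p,tab),'s')-S(528,80)]
    return np.concatenate(r)
s=least_squares(f,[.55,-.05,np.pi+.05,.03,1.5,3.1],loss='soft_l1')
print(s.x,np.degrees(s.x[2])); print(np.round(f(s.x).reshape(-1,2),1))
np.save("pose.npy",s.x)
p=s.x
for n,b in dict(cover_end=(.105+p[3],0,.1),pivot=(0,0,.114)).items(): print(n,B(p,b))
print([B(p,q) for q in pts(p,p[4],p[5])])
E
```

```text
[ 0.49237345 -0.06638936  3.19121406  0.02478195  1.26338292  3.15945925] 182.84309737077555
[[-1.1 -1.4]
 [ 2.  -2. ]
 [-0.9 -0.3]
 [ 1.4  0.2]
 [-1.6 -0.6]
 [ 0.7 -0.1]
 [-1.5  0.2]
 [-0.3 -2.6]
 [-2.  -2.2]
 [ 0.5 -2. ]
 [-0.1 -1.4]
 [-2.  -0.7]
 [-0.2 -1.4]
 [ 0.7 -1.8]
 [-0.3 -1.5]
 [-0.4 -1.9]
 [-0.4 -0.5]
 [ 0.1 -0.5]]
cover_end [ 0.36275125 -0.07282668  0.1       ]
pivot [ 0.49237345 -0.06638936  0.114     ]
[array([ 0.51292454, -0.06536875,  0.17881212]), array([ 0.53004003, -0.06451876,  0.21419969])]
```

apply_moves(
  deltas=[
    {"twist": -10,"gripper": -1},
    {"twist": -9.8,"gripper": -1},
    {"dx": -2.4,"dy": -4.3,"gripper": -1},
    {"dx": -2.4,"dy": -4.3,"gripper": -1},
    {"dx": -2.4,"dy": -4.3,"gripper": -1},
  ],
  grip_force=20,
)

```text
invalid input
```

apply_moves(
  deltas=[
    {"dx": -2.4,"dy": -4.3,"gripper": -1},
    {"dx": -2.4,"dy": -4.3,"gripper": -1},
    {"dx": -2.4,"dy": -4.3,"gripper": -1},
    {"dx": -2.4,"dy": -4.3,"gripper": -1},
    {"dx": -2.4,"dy": -4.3,"gripper": -1},
  ],
)

```text
invalid input
```

apply_moves(
  deltas=[
    {"dx": 0,"dy": 0,"dz": 0,"twist": -10,"gripper": -1},
    {"dx": 0,"dy": 0,"dz": 0,"twist": -9.8,"gripper": -1},
  ],
  grip_force=20,
)

```text
t: 0.35
eef_pos: [0.19, 0.6213, 0.3032]
orientation: [-0.0, -0.027, 1.0, -0.001]
wrist_force: [-0.1, -0.4, 0.2]
finger_gap: 0.602
gripper_force: 0.0
```

apply_moves(
  deltas=[
    {"dx": -2.4,"dy": -4.3,"dz": 0,"twist": 0,"gripper": -1},
    {"dx": -2.4,"dy": -4.3,"dz": 0,"twist": 0,"gripper": -1},
    {"dx": -2.4,"dy": -4.3,"dz": 0,"twist": 0,"gripper": -1},
    {"dx": -2.4,"dy": -4.3,"dz": 0,"twist": 0,"gripper": -1},
    {"dx": -2.4,"dy": -4.3,"dz": 0,"twist": 0,"gripper": -1},
  ],
)

```text
t: 0.98
eef_pos: [0.3209, 0.4112, 0.3035]
orientation: [-0.0, -0.025, 1.0, -0.0]
wrist_force: [1.2, -0.9, -0.0]
finger_gap: 0.002
gripper_force: 0.0
```

apply_moves(
  deltas=[
    {"dx": -2.4,"dy": -4.3,"dz": 0,"twist": 0,"gripper": -1},
    {"dx": -2.4,"dy": -4.3,"dz": 0,"twist": 0,"gripper": -1},
    {"dx": -2.4,"dy": -4.3,"dz": 0,"twist": 0,"gripper": -1},
    {"dx": -2.4,"dy": -4.3,"dz": 0,"twist": 0,"gripper": -1},
    {"dx": -2.4,"dy": -4.3,"dz": 0,"twist": 0,"gripper": -1},
  ],
)

```text
t: 1.6
eef_pos: [0.4512, 0.2023, 0.3036]
orientation: [-0.0, -0.024, 1.0, 0.0]
wrist_force: [1.4, -0.1, -0.7]
finger_gap: -0.002
gripper_force: 0.0
```

apply_moves(
  deltas=[
    {"dx": 2.4,"dy": -6.0,"dz": 0,"twist": 0,"gripper": -1},
    {"dx": 2.4,"dy": -6.0,"dz": 0,"twist": 0,"gripper": -1},
    {"dx": 2.4,"dy": -6.0,"dz": 0,"twist": 0,"gripper": -1},
    {"dx": 2.4,"dy": -6.0,"dz": 0,"twist": 0,"gripper": -1},
    {"dx": 2.4,"dy": -6.0,"dz": 0,"twist": 0,"gripper": -1},
  ],
)

```text
t: 2.22
eef_pos: [0.3478, -0.0931, 0.3037]
orientation: [0.0, -0.025, 1.0, -0.0]
wrist_force: [1.7, -0.8, -0.6]
finger_gap: -0.003
gripper_force: 0.0
```

```bash
python3 - <<'E'
from cell import status, vision
import cv2,numpy as np
s=status.get_state();a=vision.snapshot("wrist");cv2.imwrite("pics/w1.png",cv2.convertScaleAbs(a["img"],alpha=1.3))
print(s["eef_pos"],s["orientation"],s["joints"]);print(a["T_tool_cam"],a["mtx"])
E
```

```text
[ 0.3478488  -0.09305102  0.30373892] [ 2.90633226e-04 -2.46649295e-02  9.99695712e-01 -1.98755737e-04] [-5.79429159e-01 -5.24847989e-01  2.24745292e+00  3.04750078e-06
  1.41828353e+00 -2.19956081e+00]
[[-7.08816709e-04 -9.62314269e-01 -2.71938863e-01  6.92062886e-02]
 [ 9.99999749e-01 -6.87978195e-04 -1.71969894e-04 -4.57229986e-04]
 [-2.15989257e-05 -2.71938917e-01  9.62314515e-01 -6.99163402e-02]
 [ 0.00000000e+00  0.00000000e+00  0.00000000e+00  1.00000000e+00]] [[310.25858955   0.         254.85236219]
 [  0.         310.25858955 192.03363025]
 [  0.           0.           1.        ]]
```

View pics/w1.png

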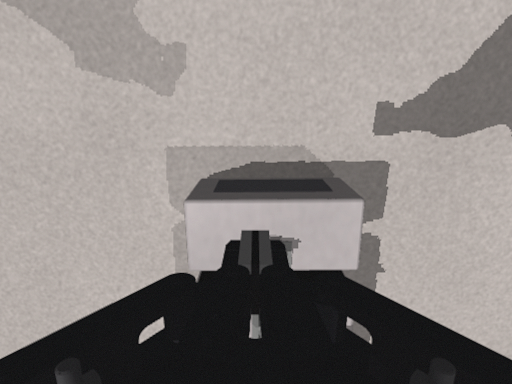

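The wrist view shows the cover's outer top edge from (187,200) to (361,200), below it the end face; the closed fingers cover its middle.

```bash
cat >> fit.py <<'E'
from scipy.spatial.transform import Rotation
def wray(px,z,s,a):
    R=Rotation.from_quat(s["orientation"],scalar_first=True).as_matrix();T=a["T_tool_cam"]
    d=R@T[:3,:3]@np.linalg.solve(a["mtx"],np.array([*px,1.])); o=np.asarray(s["eef_pos"])+R@T[:3,3]
    return o+d*(z-o[2])/d[2]
E
python3 - <<'E'
from fit import *
from cell import status,vision
s=status.get_state();a=vision.snapshot("wrist")
for p in [(187,200),(361,200),(189,268),(359,268)]: print(wray(p,.1,s,a))
p=np.load("pose.npy");print(B(p,(.105+p[3],.085,.1)),B(p,(.105+p[3],-.085,.1)))
E
```

```text
[ 0.36384181 -0.16316533  0.1       ]
[ 0.35768279 -0.00266199  0.1       ]
[ 0.43400953 -0.16275156  0.1       ]
[0.42739939 0.00441486 0.1       ]
[ 0.36696734 -0.15772206  0.1       ] [0.35853516 0.01206869 0.1       ]
```

```bash
python3 - <<'E'
import cv2,numpy as np
w=cv2.imread("pics/w1.png")[170:290,170:380]
t=cv2.imread("pics/top0.png")[225:275,285:375]
c=np.zeros((600,800,3),np.uint8)
w=cv2.resize(w,None,fx=3.8,fy=2.8*1,interpolation=cv2.INTER_CUBIC);t=cv2.resize(t,None,fx=5,fy=5,interpolation=cv2.INTER_CUBIC)
c[:w.shape[0],:w.shape[1]]=w;c[340:590,:450]=t
cv2.imwrite("pics/c2.png",c)
E
```

```text
(no output)
```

View pics/c2.png

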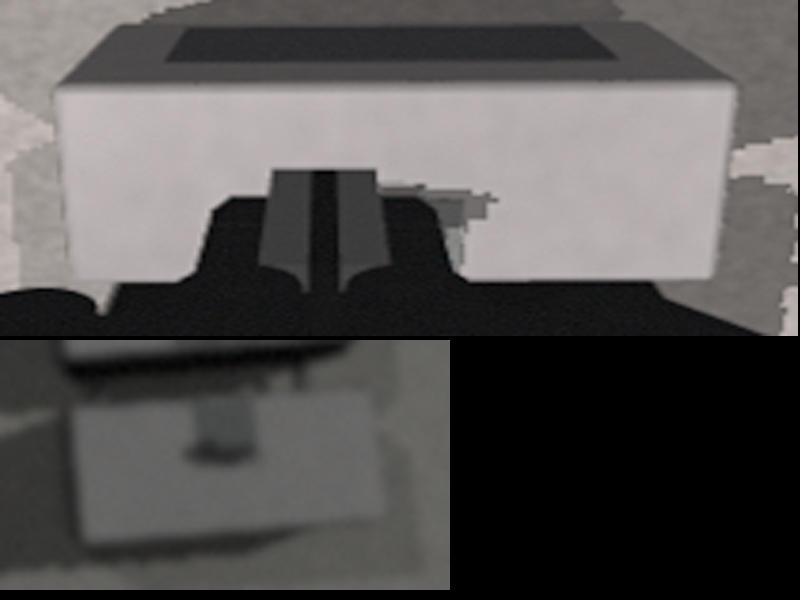

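apply_moves(
  deltas=[
    {"dx": 0.6,"dy": -1.7,"dz": 0,"twist": 0,"gripper": -1},
    {"dx": 0,"dy": 0,"dz": 3.0,"twist": 0,"gripper": -1},
    {"dx": 0,"dy": 0,"dz": 4.0,"twist": 0,"gripper": -1},
    {"dx": 0,"dy": 0,"dz": 4.0,"twist": 0,"gripper": -1},
    {"dx": 0,"dy": 0,"dz": 1.0,"twist": 0,"gripper": -1},
  ],
)

```text
t: 2.95
eef_pos: [0.3426, -0.1074, 0.1813]
orientation: [-0.002, -0.025, 1.0, 0.002]
wrist_force: [0.6, 0.1, 0.3]
finger_gap: 0.001
gripper_force: 0.0
```

apply_moves(
  deltas=[
    {"dx": 0,"dy": 0,"dz": 1.5,"twist": 0,"gripper": -1},
    {"dx": 0,"dy": 0,"dz": 2.0,"twist": 0,"gripper": -1},
    {"dx": 0,"dy": 0,"dz": 0,"twist": 0,"gripper": -1},
  ],
)

```text
t: 3.32
eef_pos: [0.3438, -0.1085, 0.1488]
orientation: [-0.001, -0.025, 1.0, 0.001]
wrist_force: [1.0, 0.0, 0.2]
finger_gap: -0.0
gripper_force: 0.0
```

apply_moves(
  deltas=[
    {"dx": -0.3,"dy": 0,"dz": 0,"twist": 0,"gripper": -1},
    {"dx": -0.3,"dy": 0,"dz": 0,"twist": 0,"gripper": -1},
    {"dx": -0.3,"dy": 0,"dz": 0,"twist": 0,"gripper": -1},
    {"dx": -0.2,"dy": 0,"dz": 0,"twist": 0,"gripper": -1},
    {"dx": -0.2,"dy": 0,"dz": 0,"twist": 0,"gripper": -1},
  ],
)

```text
t: 3.95
eef_pos: [0.3568, -0.1083, 0.1489]
orientation: [-0.0, -0.024, 1.0, 0.0]
wrist_force: [-4.1, -0.6, 1.9]
finger_gap: 0.002
gripper_force: 1.6
```

apply_moves(
  deltas=[
    {"dx": -0.15,"dy": 0,"dz": 0,"twist": 0,"gripper": -1},
    {"dx": -0.15,"dy": 0,"dz": 0,"twist": 0,"gripper": -1},
    {"dx": -0.1,"dy": 0,"dz": 0,"twist": 0,"gripper": -1},
  ],
)

```text
t: 4.32
eef_pos: [0.3608, -0.1081, 0.1489]
orientation: [-0.0, -0.024, 1.0, 0.0]
wrist_force: [-2.8, 0.1, 3.0]
finger_gap: 0.001
gripper_force: 1.5
```

apply_moves(
  deltas=[
    {"dx": -0.15,"dy": 0,"dz": 0,"twist": 0,"gripper": -1},
    {"dx": -0.15,"dy": 0,"dz": 0,"twist": 0,"gripper": -1},
    {"dx": -0.1,"dy": 0,"dz": 0,"twist": 0,"gripper": -1},
    {"dx": -0.1,"dy": 0,"dz": 0,"twist": 0,"gripper": -1},
    {"dx": -0.1,"dy": 0,"dz": 0,"twist": 0,"gripper": -1},
  ],
)

```text
t: 4.95
eef_pos: [0.3668, -0.1077, 0.1488]
orientation: [-0.0, -0.024, 1.0, 0.0]
wrist_force: [-3.6, 0.6, 2.4]
finger_gap: 0.001
gripper_force: 1.5
```

apply_moves(
  deltas=[
    {"dx": -0.1,"dy": 0,"dz": 0,"twist": 0,"gripper": -1},
    {"dx": -0.1,"dy": 0,"dz": 0,"twist": 0,"gripper": -1},
  ],
)

```text
t: 5.2
eef_pos: [0.3688, -0.1076, 0.1488]
orientation: [-0.0, -0.024, 1.0, 0.0]
wrist_force: [-3.5, 0.4, 2.2]
finger_gap: 0.001
gripper_force: 1.5
```

apply_moves(
  deltas=[
    {"dx": -0.1,"dy": 0,"dz": 0,"twist": 0,"gripper": -1},
    {"dx": -0.05,"dy": 0,"dz": 0,"twist": 0,"gripper": -1},
  ],
)

```text
t: 5.45
eef_pos: [0.3703, -0.1076, 0.1488]
orientation: [-0.0, -0.024, 1.0, 0.0]
wrist_force: [-2.7, 1.1, 2.6]
finger_gap: -0.004
gripper_force: 1.5
```

apply_moves(
  deltas=[
    {"dx": -0.05,"dy": 0,"dz": 0,"twist": 0,"gripper": -1},
    {"dx": -0.05,"dy": 0,"dz": 0,"twist": 0,"gripper": -1},
  ],
)

```text
t: 5.7
eef_pos: [0.3713, -0.1075, 0.1488]
orientation: [-0.0, -0.024, 1.0, 0.0]
wrist_force: [-3.4, 2.7, 2.6]
finger_gap: 0.002
gripper_force: 1.9
```

apply_moves(
  deltas=[
    {"dx": -0.05,"dy": 0,"dz": 0,"twist": 0,"gripper": -1},
    {"dx": -0.05,"dy": 0,"dz": 0,"twist": 0,"gripper": -1},
  ],
)

```text
t: 5.95
eef_pos: [0.3718, -0.1075, 0.1488]
orientation: [-0.001, -0.025, 1.0, 0.0]
wrist_force: [-8.4, 2.0, 6.6]
finger_gap: 0.002
gripper_force: 4.1
```

apply_moves(
  deltas=[
    {"dx": -0.05,"dy": 0,"dz": 0,"twist": 0,"gripper": -1},
  ],
)

```text
t: 6.08
eef_pos: [0.372, -0.1075, 0.1488]
orientation: [-0.002, -0.025, 1.0, 0.0]
wrist_force: [-10.0, 0.6, 6.6]
finger_gap: -0.001
gripper_force: 5.2
```

apply_moves(
  deltas=[
    {"dx": -0.02,"dy": 0,"dz": 0,"twist": 0,"gripper": -1},
    {"dx": 0,"dy": 0,"dz": 0,"twist": 0,"gripper": -1},
  ],
)

```text
t: 6.32
eef_pos: [0.3721, -0.1075, 0.1488]
orientation: [-0.002, -0.025, 1.0, 0.0]
wrist_force: [-11.4, -0.2, 8.3]
finger_gap: 0.001
gripper_force: 5.2
```

apply_moves(
  deltas=[
    {"dx": 0.5,"dy": 0,"dz": 0,"twist": 0,"gripper": -1},
    {"dx": 0.3,"dy": 0,"dz": -3.0,"twist": 0,"gripper": -1},
    {"dx": 0,"dy": 0,"dz": -5.0,"twist": 0,"gripper": -1},
    {"dx": 0,"dy": 0,"dz": -5.0,"twist": 0,"gripper": -1},
    {"dx": 0,"dy": 0,"dz": -5.0,"twist": 0,"gripper": -1},
  ],
)

```text
t: 6.95
eef_pos: [0.3651, -0.1079, 0.3308]
orientation: [0.001, -0.024, 1.0, -0.001]
wrist_force: [-0.0, -0.4, -0.9]
finger_gap: -0.002
gripper_force: 0.0
```

apply_moves(
  deltas=[
    {"dx": -5.2,"dy": 0.8,"dz": 0,"twist": 0,"gripper": -1},
    {"dx": -5.3,"dy": 0.8,"dz": 0,"twist": 0,"gripper": -1},
    {"dx": -5.3,"dy": 0.8,"dz": 0,"twist": 0,"gripper": -1},
    {"dx": -5.2,"dy": 0.7,"dz": 0,"twist": 0,"gripper": -1},
    {"dx": 0,"dy": 0,"dz": 0,"twist": 0,"gripper": -1},
  ],
)

```text
t: 7.58
eef_pos: [0.5756, -0.0662, 0.3274]
orientation: [-0.0, -0.025, 1.0, 0.0]
wrist_force: [-0.4, 0.2, -0.1]
finger_gap: 0.0
gripper_force: 0.0
```

```bash
cat > look.py <<'E'
import sys,cv2,numpy as np
from cell import status,vision
n=sys.argv[1]
a=vision.snapshot("top")["img"][145:275,270:380];b=vision.snapshot("scene")["img"][100:230,140:250]
s=status.get_state();w=vision.snapshot("wrist")["img"]
c=np.zeros((600,800,3),np.uint8)
c[:472,:400]=cv2.resize(a,(400,472),interpolation=cv2.INTER_CUBIC);c[:472,400:]=cv2.resize(b,(400,472),interpolation=cv2.INTER_CUBIC)
cv2.imwrite(f"pics/{n}.png",cv2.convertScaleAbs(c,alpha=1.3));cv2.imwrite(f"pics/{n}w.png",w)
print(s["eef_pos"],s["wrist_force"])
E
python3 look.py a1
```

```text
[ 0.57339883 -0.06666125  0.32844679] [ 0.30932575 -0.28548925  0.12720484]
```

View pics/a1w.png

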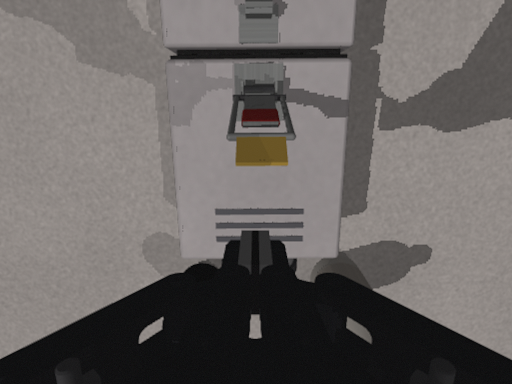

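Wrist view: box seam edge (172–347, row 58), hook at (259,30), lever red tip (261,117), loop bar (261,134), yellow tab (261,150); all nearly centred and the cover is up to the gasket.

```bash
python3 - <<'E'
from fit import *
from cell import status,vision
s=status.get_state();a=vision.snapshot("wrist")
for n,p,z in [("boxL",(172,58),.1),("boxR",(347,58),.1),("farL",(181,258),.1),("farR",(339,258),.1),("tab",(261,150),.214),("bar",(261,134),.206),("tip",(261,110),.187),("hooktop",(259,3),.121),("plate",(259,80),.105)]: print(n,wray(p,z,s,a).round(4))
E
```

```text
boxL [ 0.4677 -0.1463  0.1   ]
boxR [0.4602 0.0095 0.1   ]
farL [ 0.6649 -0.1417  0.1   ]
farR [0.6569 0.0264 0.1   ]
tab [ 0.5298 -0.0657  0.214 ]
bar [ 0.5211 -0.066   0.206 ]
tip [ 0.5072 -0.0664  0.187 ]
hooktop [ 0.4264 -0.0711  0.121 ]
plate [ 0.4828 -0.0679  0.105 ]
```

apply_moves(
  deltas=[
    {"dx": 0,"dy": 0,"dz": 3,"twist": 0,"gripper": -1},
    {"dx": 0,"dy": 0,"dz": 4,"twist": 0,"gripper": -1},
    {"dx": 0,"dy": 0,"dz": 1.3,"twist": 0,"gripper": -1},
    {"dx": 1,"dy": 0,"dz": 0,"twist": 0,"gripper": -1},
    {"dx": 1,"dy": 0,"dz": 0,"twist": 0,"gripper": -1},
  ],
)

```text
t: 8.4
eef_pos: [0.5532, -0.068, 0.2478]
orientation: [0.001, -0.024, 1.0, -0.001]
wrist_force: [-0.2, -0.0, 0.3]
finger_gap: -0.002
gripper_force: 0.0
```

apply_moves(
  deltas=[
    {"dx": 0.6,"dy": 0,"dz": 0,"twist": 0,"gripper": -1},
    {"dx": 0.6,"dy": 0,"dz": 0,"twist": 0,"gripper": -1},
    {"dx": 0.6,"dy": 0,"dz": 0,"twist": 0,"gripper": -1},
    {"dx": 0.6,"dy": 0,"dz": 0,"twist": 0,"gripper": -1},
    {"dx": 0.6,"dy": 0,"dz": 0,"twist": 0,"gripper": -1},
  ],
)

```text
t: 9.02
eef_pos: [0.5233, -0.0692, 0.2463]
orientation: [0.001, -0.024, 1.0, -0.0]
wrist_force: [0.9, 0.8, 0.5]
finger_gap: 0.003
gripper_force: 0.6
```

apply_moves(
  deltas=[
    {"dx": 0.6,"dy": 0,"dz": 0,"twist": 0,"gripper": -1},
    {"dx": 0.6,"dy": 0,"dz": 0,"twist": 0,"gripper": -1},
    {"dx": 0.6,"dy": 0,"dz": 0,"twist": 0,"gripper": -1},
  ],
)

```text
t: 9.4
eef_pos: [0.5049, -0.07, 0.2458]
orientation: [-0.0, -0.024, 1.0, 0.0]
wrist_force: [0.9, -0.3, 1.7]
finger_gap: -0.002
gripper_force: 0.5
```

apply_moves(
  deltas=[
    {"dx": 0.5,"dy": 0.05,"dz": 0,"twist": 0,"gripper": -1},
    {"dx": 0.5,"dy": 0.05,"dz": 0,"twist": 0,"gripper": -1},
    {"dx": 0.5,"dy": 0.05,"dz": 0,"twist": 0,"gripper": -1},
    {"dx": 0.5,"dy": 0.05,"dz": 0,"twist": 0,"gripper": -1},
  ],
)

```text
t: 9.9
eef_pos: [0.4848, -0.0689, 0.2458]
orientation: [-0.0, -0.024, 1.0, 0.0]
wrist_force: [0.2, 0.5, 0.9]
finger_gap: -0.0
gripper_force: 0.1
```

apply_moves(
  deltas=[
    {"dx": 0.3,"dy": 0,"dz": 0,"twist": 0,"gripper": -1},
    {"dx": 0.2,"dy": 0,"dz": 0,"twist": 0,"gripper": -1},
  ],
)

```text
t: 10.15
eef_pos: [0.4802, -0.0692, 0.246]
orientation: [0.0, -0.024, 1.0, 0.0]
wrist_force: [1.1, 0.8, -0.5]
finger_gap: -0.0
gripper_force: 0.4
```

```bash
python3 look.py a2
```

```text
[ 0.48018437 -0.06923215  0.24595018] [-0.06935258 -0.1550098   0.32397007]
```

View pics/a2.png

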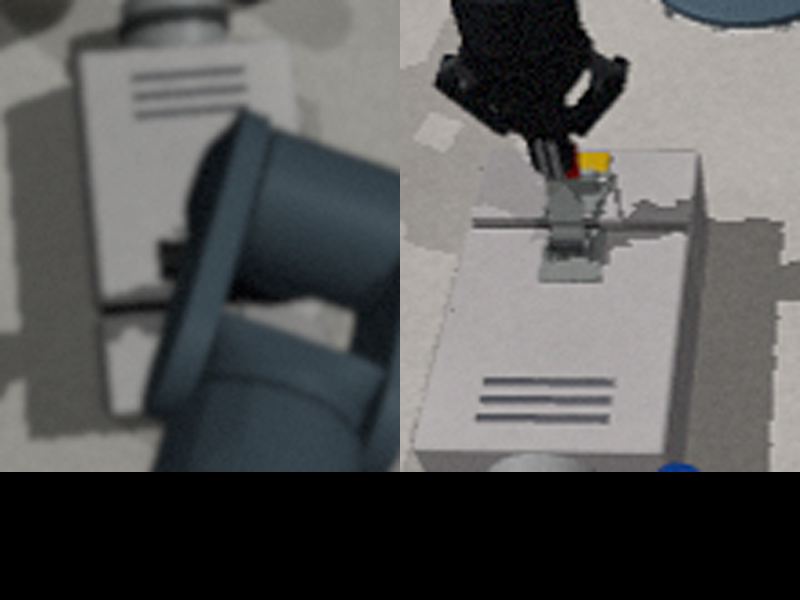

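The scene view shows the lever leaning forward (red end ~(573,160)) and the loop with yellow tab (595,160) fallen to the hook side. Next: back off, rise and go over the tab.

apply_moves(
  deltas=[
    {"dx": -1.0,"dy": 0,"dz": 0,"twist": 0,"gripper": -1},
    {"dx": 0,"dy": 0,"dz": -5.0,"twist": 0,"gripper": -1},
    {"dx": 3.0,"dy": 0,"dz": -1.5,"twist": 0,"gripper": -1},
    {"dx": 3.7,"dy": 0,"dz": 0,"twist": 0,"gripper": -1},
    {"dx": 3.7,"dy": 0,"dz": 0,"twist": 0,"gripper": -1},
  ],
)

```text
t: 10.92
eef_pos: [0.386, -0.0739, 0.3114]
orientation: [0.0, -0.025, 1.0, -0.0]
wrist_force: [0.4, -0.4, 0.9]
finger_gap: -0.002
gripper_force: 0.0
```

apply_moves(
  deltas=[
    {"dx": 0,"dy": 0,"dz": 4,"twist": 0,"gripper": -1},
    {"dx": 0,"dy": 0,"dz": 4,"twist": 0,"gripper": -1},
    {"dx": 0,"dy": 0,"dz": 2,"twist": 0,"gripper": -1},
    {"dx": 0,"dy": 0,"dz": 0,"twist": 0,"gripper": -1},
  ],
)

```text
t: 11.42
eef_pos: [0.3859, -0.0734, 0.2096]
orientation: [-0.002, -0.024, 1.0, 0.001]
wrist_force: [-0.5, -0.0, -0.7]
finger_gap: -0.003
gripper_force: 0.0
```

apply_moves(
  deltas=[
    {"dx": -0.8,"dy": 0,"dz": 0.5,"twist": 0,"gripper": -1},
    {"dx": 0,"dy": 0,"dz": 0.5,"twist": 0,"gripper": -1},
    {"dx": 0,"dy": 0,"dz": 0.3,"twist": 0,"gripper": -1},
    {"dx": 0,"dy": 0,"dz": 0.2,"twist": 0,"gripper": -1},
  ],
)

```text
t: 11.92
eef_pos: [0.3944, -0.0734, 0.1959]
orientation: [0.0, -0.024, 1.0, -0.0]
wrist_force: [-0.3, 0.1, -0.0]
finger_gap: 0.0
gripper_force: 0.0
```

apply_moves(
  deltas=[
    {"dx": 0,"dy": 0,"dz": 0.2,"twist": 0,"gripper": -1},
    {"dx": 0,"dy": 0,"dz": 0.2,"twist": 0,"gripper": -1},
  ],
)

```text
t: 12.18
eef_pos: [0.3944, -0.0735, 0.1919]
orientation: [0.0, -0.024, 1.0, -0.0]
wrist_force: [-0.6, -0.5, 0.4]
finger_gap: -0.0
gripper_force: 0.0
```

apply_moves(
  deltas=[
    {"dx": 0,"dy": 0,"dz": 0.2,"twist": 0,"gripper": -1},
    {"dx": 0,"dy": 0,"dz": 0.1,"twist": 0,"gripper": -1},
  ],
)

```text
t: 12.42
eef_pos: [0.3943, -0.0734, 0.1888]
orientation: [-0.0, -0.024, 1.0, 0.0]
wrist_force: [0.1, 0.2, -0.4]
finger_gap: 0.001
gripper_force: 0.0
```

apply_moves(
  deltas=[
    {"dx": 0,"dy": 0,"dz": 0.15,"twist": 0,"gripper": -1},
    {"dx": 0,"dy": 0,"dz": 0.15,"twist": 0,"gripper": -1},
  ],
)

```text
t: 12.68
eef_pos: [0.3944, -0.0734, 0.1858]
orientation: [0.0, -0.024, 1.0, -0.0]
wrist_force: [-0.4, -0.2, 0.1]
finger_gap: 0.002
gripper_force: 0.0
```

apply_moves(
  deltas=[
    {"dx": 0,"dy": 0,"dz": 0.15,"twist": 0,"gripper": -1},
    {"dx": 0,"dy": 0,"dz": 0.1,"twist": 0,"gripper": -1},
  ],
)

```text
t: 12.92
eef_pos: [0.3943, -0.0734, 0.1833]
orientation: [-0.0, -0.024, 1.0, 0.0]
wrist_force: [-0.1, 0.1, 0.0]
finger_gap: -0.0
gripper_force: 0.0
```

apply_moves(
  deltas=[
    {"dx": 0,"dy": 0,"dz": 0.1,"twist": 0,"gripper": -1},
    {"dx": 0,"dy": 0,"dz": 0.1,"twist": 0,"gripper": -1},
  ],
)

```text
t: 13.18
eef_pos: [0.3944, -0.0734, 0.1813]
orientation: [0.0, -0.024, 1.0, -0.0]
wrist_force: [0.6, 0.4, -0.5]
finger_gap: 0.0
gripper_force: 0.0
```

apply_moves(
  deltas=[
    {"dx": 0,"dy": 0,"dz": 0.1,"twist": 0,"gripper": -1},
    {"dx": 0,"dy": 0,"dz": 0.05,"twist": 0,"gripper": -1},
  ],
)

```text
t: 13.42
eef_pos: [0.3944, -0.0734, 0.1798]
orientation: [-0.0, -0.024, 1.0, 0.0]
wrist_force: [-0.0, 0.6, 0.1]
finger_gap: 0.004
gripper_force: 0.0
```

apply_moves(
  deltas=[
    {"dx": 0,"dy": 0,"dz": 0.1,"twist": 0,"gripper": -1},
    {"dx": 0,"dy": 0,"dz": 0.05,"twist": 0,"gripper": -1},
  ],
)

```text
t: 13.68
eef_pos: [0.3944, -0.0734, 0.1783]
orientation: [-0.0, -0.024, 1.0, -0.0]
wrist_force: [-0.6, 0.0, -0.6]
finger_gap: 0.0
gripper_force: 0.0
```

apply_moves(
  deltas=[
    {"dx": 0,"dy": 0,"dz": 0.1,"twist": 0,"gripper": -1},
  ],
)

```text
t: 13.8
eef_pos: [0.3944, -0.0734, 0.1774]
orientation: [0.0, -0.024, 1.0, -0.0]
wrist_force: [0.0, -0.3, 0.8]
finger_gap: 0.002
gripper_force: 0.0
```

apply_moves(
  deltas=[
    {"dx": 0,"dy": 0,"dz": 0.1,"twist": 0,"gripper": -1},
  ],
)

```text
t: 13.92
eef_pos: [0.3944, -0.0735, 0.1765]
orientation: [0.0, -0.024, 1.0, -0.0]
wrist_force: [-1.0, 0.8, 4.7]
finger_gap: 0.0
gripper_force: 2.8
```

apply_moves(
  deltas=[
    {"dx": 0,"dy": 0,"dz": 0.1,"twist": 0,"gripper": -1},
  ],
)

```text
t: 14.05
eef_pos: [0.3946, -0.0735, 0.1763]
orientation: [-0.0, -0.025, 1.0, 0.0]
wrist_force: [-5.1, 2.8, 13.8]
finger_gap: 0.001
gripper_force: 6.5
```

apply_moves(
  deltas=[
    {"dx": 0,"dy": 0,"dz": -1.4,"twist": 0,"gripper": -1},
    {"dx": 0,"dy": 0,"dz": -5.0,"twist": 0,"gripper": -1},
    {"dx": -2.0,"dy": 0.1,"dz": 0,"twist": 0,"gripper": -1},
    {"dx": -2.0,"dy": 0.1,"dz": 0,"twist": 0,"gripper": -1},
    {"dx": 0,"dy": 0,"dz": 0,"twist": 0,"gripper": -1},
  ],
)

```text
t: 14.68
eef_pos: [0.4349, -0.0695, 0.2401]
orientation: [0.0, -0.025, 1.0, -0.0]
wrist_force: [0.2, -0.3, 0.3]
finger_gap: 0.003
gripper_force: 0.0
```

```bash
python3 look.py a3
```

```text
[ 0.43382198 -0.06937834  0.23936997] [-0.01230733  0.67498239  0.83901278]
```

View pics/a3.png

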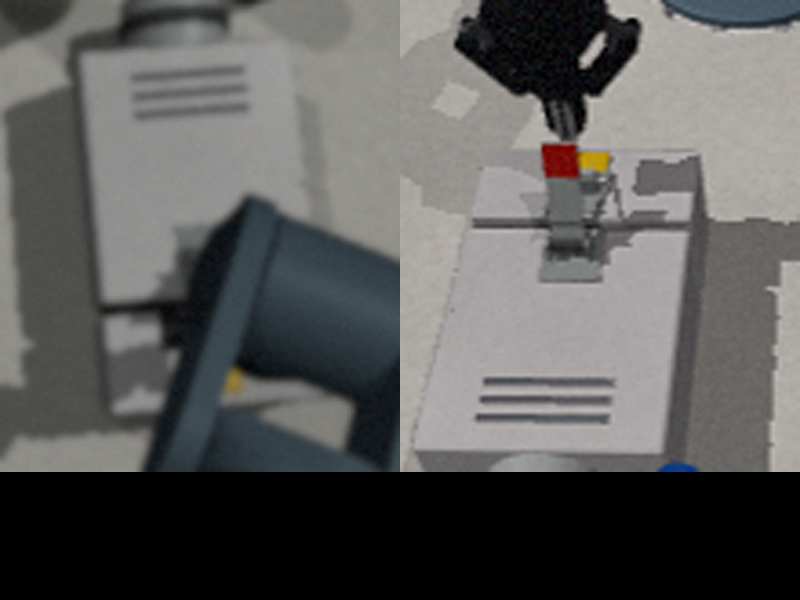

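The loop lies down with the tab (595,160) beyond the hook; lever leans forward, finger in front of it. Now push the lever back.

apply_moves(
  deltas=[
    {"dx": -0.6,"dy": 0,"dz": 0,"twist": 0,"gripper": -1},
    {"dx": -0.6,"dy": 0,"dz": 0,"twist": 0,"gripper": -1},
    {"dx": -0.7,"dy": 0,"dz": 0,"twist": 0,"gripper": -1},
    {"dx": -0.7,"dy": 0,"dz": 0,"twist": 0,"gripper": -1},
    {"dx": -0.7,"dy": 0,"dz": 0,"twist": 0,"gripper": -1},
  ],
)

```text
t: 15.45
eef_pos: [0.4677, -0.0678, 0.2394]
orientation: [-0.0, -0.024, 1.0, 0.0]
wrist_force: [-1.9, -0.2, -0.0]
finger_gap: 0.001
gripper_force: 0.7
```

apply_moves(
  deltas=[
    {"dx": -0.7,"dy": 0,"dz": 0,"twist": 0,"gripper": -1},
    {"dx": -0.7,"dy": 0,"dz": 0,"twist": 0,"gripper": -1},
    {"dx": -0.6,"dy": 0,"dz": 0,"twist": 0,"gripper": -1},
  ],
)

```text
t: 15.82
eef_pos: [0.4875, -0.0668, 0.2392]
orientation: [-0.0, -0.024, 1.0, 0.0]
wrist_force: [-1.2, 0.2, -1.2]
finger_gap: -0.001
gripper_force: 0.7
```

apply_moves(
  deltas=[
    {"dx": -0.6,"dy": 0,"dz": 0,"twist": 0,"gripper": -1},
    {"dx": -0.6,"dy": 0,"dz": 0,"twist": 0,"gripper": -1},
    {"dx": -0.5,"dy": 0,"dz": 0,"twist": 0,"gripper": -1},
  ],
)

```text
t: 16.2
eef_pos: [0.5031, -0.0658, 0.2381]
orientation: [-0.003, -0.025, 1.0, 0.0]
wrist_force: [-6.9, -0.2, -0.8]
finger_gap: -0.004
gripper_force: 3.0
```

apply_moves(
  deltas=[
    {"dx": -0.5,"dy": 0,"dz": 0.1,"twist": 0,"gripper": -1},
    {"dx": -0.5,"dy": 0,"dz": 0.1,"twist": 0,"gripper": -1},
  ],
)

```text
t: 16.45
eef_pos: [0.512, -0.0653, 0.2353]
orientation: [-0.004, -0.025, 1.0, 0.001]
wrist_force: [-10.8, -0.2, -1.5]
finger_gap: 0.001
gripper_force: 4.2
```

apply_moves(
  deltas=[
    {"dx": -0.5,"dy": 0,"dz": 0.2,"twist": 0,"gripper": -1},
    {"dx": -0.5,"dy": 0,"dz": 0.2,"twist": 0,"gripper": -1},
  ],
)

```text
t: 16.7
eef_pos: [0.5217, -0.0647, 0.2313]
orientation: [-0.005, -0.025, 1.0, 0.001]
wrist_force: [-11.3, -0.9, 0.7]
finger_gap: 0.002
gripper_force: 4.6
```

apply_moves(
  deltas=[
    {"dx": -0.5,"dy": 0,"dz": 0.3,"twist": 0,"gripper": -1},
    {"dx": -0.5,"dy": 0,"dz": 0.4,"twist": 0,"gripper": -1},
  ],
)

```text
t: 16.95
eef_pos: [0.5323, -0.0643, 0.225]
orientation: [-0.004, -0.025, 1.0, 0.001]
wrist_force: [-10.1, -0.1, 2.9]
finger_gap: -0.006
gripper_force: 4.2
```

apply_moves(
  deltas=[
    {"dx": -0.3,"dy": 0,"dz": 0.4,"twist": 0,"gripper": -1},
    {"dx": -0.3,"dy": 0,"dz": 0.4,"twist": 0,"gripper": -1},
  ],
)

```text
t: 17.2
eef_pos: [0.5391, -0.0641, 0.2177]
orientation: [-0.002, -0.025, 1.0, 0.0]
wrist_force: [-6.0, -0.6, 2.5]
finger_gap: 0.002
gripper_force: 3.1
```

apply_moves(
  deltas=[
    {"dx": -0.2,"dy": 0,"dz": 0.4,"twist": 0,"gripper": -1},
    {"dx": -0.2,"dy": 0,"dz": 0.5,"twist": 0,"gripper": -1},
    {"dx": -0.1,"dy": 0,"dz": 0.5,"twist": 0,"gripper": -1},
  ],
)

```text
t: 17.58
eef_pos: [0.5456, -0.0639, 0.2045]
orientation: [0.001, -0.024, 1.0, 0.0]
wrist_force: [-2.7, 0.5, 2.3]
finger_gap: -0.005
gripper_force: 1.1
```

apply_moves(
  deltas=[
    {"dx": -0.1,"dy": 0,"dz": 0.4,"twist": 0,"gripper": -1},
    {"dx": 0,"dy": 0,"dz": 0.4,"twist": 0,"gripper": -1},
  ],
)

```text
t: 17.82
eef_pos: [0.5467, -0.0642, 0.1964]
orientation: [0.001, -0.024, 1.0, -0.0]
wrist_force: [-0.3, -0.3, 0.0]
finger_gap: -0.003
gripper_force: 0.0
```

apply_moves(
  deltas=[
    {"dx": 0,"dy": 0,"dz": 0.2,"twist": 0,"gripper": -1},
    {"dx": 0,"dy": 0,"dz": 0.2,"twist": 0,"gripper": -1},
  ],
)

```text
t: 18.08
eef_pos: [0.5462, -0.0641, 0.1923]
orientation: [0.0, -0.024, 1.0, -0.0]
wrist_force: [0.2, 0.3, -0.7]
finger_gap: -0.001
gripper_force: 0.0
```

apply_moves(
  deltas=[
    {"dx": 0,"dy": 0,"dz": 0.15,"twist": 0,"gripper": -1},
    {"dx": 0,"dy": 0,"dz": 0.1,"twist": 0,"gripper": -1},
  ],
)

```text
t: 18.32
eef_pos: [0.5461, -0.064, 0.1898]
orientation: [0.0, -0.024, 1.0, -0.0]
wrist_force: [0.7, 0.1, -0.7]
finger_gap: 0.001
gripper_force: 0.0
```

apply_moves(
  deltas=[
    {"dx": 0,"dy": 0,"dz": 0.1,"twist": 0,"gripper": -1},
  ],
)

```text
t: 18.45
eef_pos: [0.5461, -0.064, 0.1889]
orientation: [0.0, -0.024, 1.0, -0.0]
wrist_force: [-0.7, -0.4, -0.4]
finger_gap: -0.001
gripper_force: 0.0
```

apply_moves(
  deltas=[
    {"dx": 0,"dy": 0,"dz": 0.1,"twist": 0,"gripper": -1},
  ],
)

```text
t: 18.58
eef_pos: [0.5462, -0.0641, 0.1885]
orientation: [-0.0, -0.024, 1.0, -0.0]
wrist_force: [-3.2, 1.9, 8.1]
finger_gap: 0.004
gripper_force: 4.0
```

apply_moves(
  deltas=[
    {"dx": 0,"dy": 0,"dz": 0.02,"twist": 0,"gripper": -1},
    {"dx": 0,"dy": 0,"dz": 0,"twist": 0,"gripper": -1},
  ],
)

```text
t: 18.82
eef_pos: [0.5462, -0.0641, 0.1885]
orientation: [-0.0, -0.024, 1.0, -0.0]
wrist_force: [-3.0, 0.6, 6.2]
finger_gap: 0.004
gripper_force: 2.7
```

apply_moves(
  deltas=[
    {"dx": 0,"dy": 0,"dz": 0.05,"twist": 0,"gripper": -1},
    {"dx": 0,"dy": 0,"dz": 0,"twist": 0,"gripper": -1},
  ],
)

```text
t: 19.08
eef_pos: [0.5462, -0.064, 0.1885]
orientation: [-0.0, -0.024, 1.0, -0.0]
wrist_force: [-4.5, 0.1, 7.8]
finger_gap: 0.001
gripper_force: 4.1
```

apply_moves(
  deltas=[
    {"dx": 0,"dy": 0,"dz": 0.05,"twist": 0,"gripper": -1},
    {"dx": 0,"dy": 0,"dz": 0.02,"twist": 0,"gripper": -1},
    {"dx": 0,"dy": 0,"dz": 0,"twist": 0,"gripper": -1},
  ],
)

```text
t: 19.45
eef_pos: [0.5463, -0.0641, 0.1884]
orientation: [-0.0, -0.025, 1.0, -0.0]
wrist_force: [-7.1, 2.5, 12.1]
finger_gap: 0.003
gripper_force: 6.1
```

Seated with 12 N. Retreat up and look.

apply_moves(
  deltas=[
    {"dx": 0,"dy": 0,"dz": -1.0,"twist": 0,"gripper": -1},
    {"dx": 0,"dy": 0,"dz": -4.0,"twist": 0,"gripper": -1},
    {"dx": -2.0,"dy": 0,"dz": -4.0,"twist": 0,"gripper": -1},
    {"dx": -2.0,"dy": 0,"dz": -4.0,"twist": 0,"gripper": -1},
    {"dx": 0,"dy": 0,"dz": 0,"twist": 0,"gripper": -1},
  ],
)

```text
t: 20.08
eef_pos: [0.5884, -0.0625, 0.3212]
orientation: [0.004, -0.025, 1.0, -0.001]
wrist_force: [-0.7, 0.2, 0.0]
finger_gap: -0.002
gripper_force: 0.0
```

```bash
python3 look.py a4; python3 -c "
import cv2,numpy as np
a=cv2.imread('pics/a4w.png')[0:230,150:370];b=cv2.imread('pics/a4.png')[130:472,400:]
c=np.zeros((460,800,3),np.uint8);c[:,:400]=cv2.resize(a,(400,460));c[:342,400:]=b;cv2.imwrite('pics/a4c.png',c)"
```

```text
[ 0.58595055 -0.06200816  0.31639504] [ 0.93542623 -0.55924906 -0.88051797]
```

View pics/a4c.png

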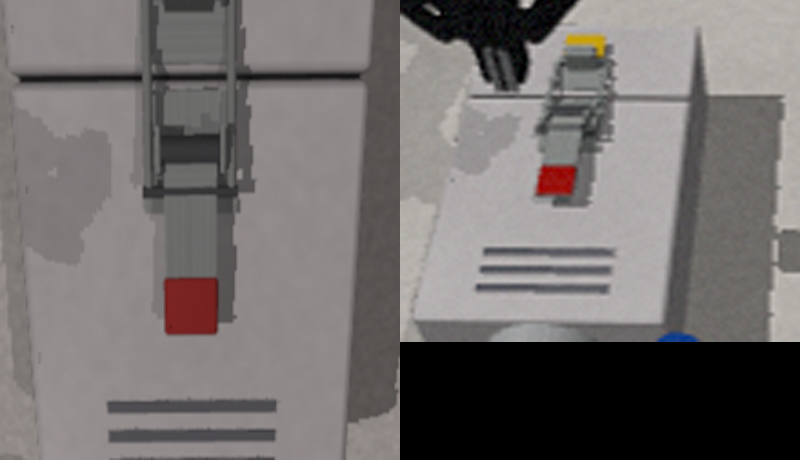

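The lever lies flat (red end at (190,305)), the loop runs taut to the hook, the tab is beyond the hook, and the seam is closed. Handing in.

```bash
python3 -c "
from cell import ticket;print(ticket.sign_off())"
```

```text
the job is handed in; nothing more can be done
None
```

The cover is bedded on its gasket (about 11 N), the loop is over the hook, and the lever is flat and seated (about 12 N down). No contact reading exceeded about 15 N, the robot is clear, and the job was handed in at about 20 s on the robot's clock; no verdict was shown.

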